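# Fetch the medium roast-colour plate from the riser

## Robot

A 6-joint arm with a two-finger parallel gripper is mounted at the origin on the work surface. World frame = base frame: x ahead of the robot, y to its left, z up, the work surface at z = 0. Lengths are in m, angles in rad, forces in N, time in s.
With the tool pointing down it reaches from about 0.35 to 0.975 m from the base axis. Payload 4.9 kg.
Tool frame: the origin (TCP) lies on the centre line of the jaws, within the pads' length; the fingertips stand ctrl.nose_length ahead of it and the grasp point (between the pads) lies 2 mm behind it (ctrl.nose_length is the distance from the TCP to the fingertips, in m); z points along the fingers, y is the direction in which the jaws open and shut (so a half turn about z gives the same grasp; the last joint's range is limited). The gripper opens to 85 mm and grips with 20 to 120 N. Pads are 22 mm wide; open, the fingers measure 114 mm over their backs; the gripper's body (76 mm by 85 mm) begins 54 mm behind the grasp point. The pads swing forward as they close: fully open they stand 13 mm farther back than shut.
Start: joints at [-1.313, 0.053, 1.613, -0, 1.476, -0.119], TCP at [0.23, -0.581, 0.248] pointing down, gripper open.
Joint ranges: [-3.01, 3.01], [-1.01, 2.22], [0.06, 2.58], [-1.02, 4.17], [0.09, 2.62], [-3.14, 3.14]. Speed limits (rad/s): [2.57, 2.57, 3.14, 3.14, 3.14, 3.14].

## Interface

Orientations are given as a rotation vector (axis times angle).
In Python, from station import sensors, get_image, order, ctrl gives the robot as it stands.
- The arm moves only by the tool move_arm, never from a script. Its argument "increments" is a list of rows, each a list of 5 numbers: the shift along the tool's x, y, z in cm, then the turn about the tool's z in degrees, then the finger opening in cm, from 0 to 8.54. In form: [[dx, dy, dz, twist, gripper], ...]. A call has 1 to 5 rows; each row is the pose to reach, as a shift and turn from the pose commanded when the call began, along the tool's axes at that moment; what a row does not reach only later rows make up. A row lasts 1/8 s, in which the tool goes at most 62.5 mm and 10.7 degrees, less where a joint would pass 70% of its speed; a pose out of reach is approached as far as the arm can. A call with a gripper value outside its range is refused whole. The fingers move at their own pace and stop on an object; "newtons" is the grip in N (left out, the last holds). Time passes only in rows, so rows that repeat a pose let the fingers close. It gives the time, the measured TCP pose, the force and the opening at its end, in the units of the state.
- sensors.get_obs(): the state, without advancing time (a new reading comes with each control period).
- get_image(name): name is "scene" or "top" or "wrist"; returns a dict with "image" (480x640x3 uint8, red, green, blue), "K" (3x3 intrinsics, pixels), "R" (3x3) and "t" (3): a world point X has camera coordinates R X + t. Camera axes: x right, y down, z forward; pixel columns grow to the right and rows downward; lengths in m; the calibration is good to about 2 mm. A picture is of the moment at which its call begins. There is no depth.
- order.finish_job(): hands the job in, once; it reports no verdict.
The state is a dict: "t": time; "q": joint angles; "dq": joint speeds; "effort": joint torques, N m; "tool_pos": TCP position; "tool_rot": TCP orientation; "contact_force": force on the tool from outside, world axes, zero at the start; "wrist_torque": the same for the moment, N m; "opening": finger opening in m.
Only numpy, scipy, OpenCV 4.12 (cv2) and the standard library are available. Lean on these libraries where they do the work, as an engineer would, in place of code of your own. Each camera call takes 0.05 s, during which the arm holds its last target.

## Task

Three thin enamelled roast-colour plates lie flat on the low metal riser. Slide the medium-brown one, flat on the riser, towards the robot until its near end sticks out a few centimetres past the riser's front edge, pinch it by that overhanging end, lift it well clear of the riser and lay it flat in the steel tray, then let go. Leave the pale plate, the near-black plate, the cup and the jar where they are.

Things in the scene. Friction and masses are not known exactly. Their poses are not given: they have to be found in the camera images.
- mid_center (a point): Centre of the medium-brown (cinnamon) plate to fetch: smooth rigid metal strip 160 mm long (x), 50 wide (y), 3 thick (z up), about 60 g, loose, flat on the riser, near end 35 to 75 mm behind the front edge. Fingertips pressed on its top (5 to 20 N) drag it along the slippery riser. Too thin to grasp on the riser; where it overhangs, fingers fit down both sides of its 50 mm width.
- mid_end (a point): Middle of the near (robot-side) short edge of the medium-brown plate, 80 mm from its centre along the plate's -x axis, half-way up its thickness; same axes.
- pale_center (a point): Centre (half-way up) of the pale tan plate, same size and build, lying beside the others on the riser. Bystander.
- dark_center (a point): Centre (half-way up) of the near-black brown plate, same size and build, lying beside the others on the riser. Bystander.
- riser_edge (a point): Middle of the top front edge (nearest the robot) of the fixed metal riser: 240 mm deep (x), 270 wide (y), 80 high, its front open between two side walls. The point lies at the top surface, 80 mm above the table. x points from the front edge back over the riser, away from the robot; y along the edge. The riser may stand left or right of the tray.
- tray_in (a point): Centre of the inner floor of the fixed open stainless-steel tray (4 mm above the table), 260 mm long (x) by 200 mm wide (y) and 35 mm high outside, walls 4 mm thick; inside 252 by 192 mm, 31 mm deep. z up.
- cup_center (a point): Centre (half-way up) of a white ceramic cup, 80 mm across at the rim and 60 mm high, standing to one side of the riser and tray. Bystander.
- jar_center (a point): Centre (half-way up) of a brown glass jar with a metal lid, 70 mm across and 100 mm high, standing to one side of the riser and tray. Bystander.
Mind the look-alikes: they are no part of the job. Leave any blue or pink look-alike of the part that bears mid_center alone.

How it is judged:
On the way, in this order (a step that is already met when the one before it is completed fails the run):
1. the medium-brown plate lies flat on the riser with its near end at least 20 mm out over the front edge (x of mid_end in the frame of riser_edge below -0.02 m and x of mid_center in the frame of riser_edge above 0 m and z of mid_center in the frame of riser_edge between -0.003 and 0.006 m and angle between mid_center's own z axis and vertical below 0.07 rad), for 0.2 s.
2. the plate, held by the fingers within 75 mm of its near end, is at least 30 mm above the riser's top (z of mid_center in the frame of riser_edge above 0.03 m and distance between the grasp point and mid_end below 0.075 m and contact force between the fingers and mid_plate above 0.5 N), for 0.2 s.
At the end, for the whole second after the job is handed in: The medium-brown plate lies at rest flat on the tray's floor (within 5 degrees of level, centre within 8 mm of the floor, inside the walls), released; the pale and the near-black plate are within 15 mm, the cup and the jar within 20 mm of where they began (x of mid_center in the frame of tray_in between -0.11 and 0.11 m and y of mid_center in the frame of tray_in between -0.08 and 0.08 m and z of mid_center in the frame of tray_in below 0.008 m and angle between mid_center's own z axis and vertical below 0.09 rad and linear speed of mid_plate below 0.02 m/s and distance of each of pale_center, dark_center from where it was at the start of the episode below 0.015 m and distance of each of cup_center, jar_center from where it was at the start of the episode below 0.02 m); the robot touches nothing.
It fails at once if the pale plate is moved 15 mm or more (distance of pale_center from where it was at the start of the episode above 0.015 m).
It fails at once if the near-black plate is moved 15 mm or more (distance of dark_center from where it was at the start of the episode above 0.015 m).
It fails at once if the cup is moved 20 mm or more (distance of cup_center from where it was at the start of the episode above 0.02 m).
It fails at once if the jar is moved 20 mm or more (distance of jar_center from where it was at the start of the episode above 0.02 m).
It also fails if it takes over 48 s, if anything falls off the work surface, if the arm or the gripper's body presses on something with over 40 N, if the wrist force passes 120 N, or if a joint passes its speed limit or range.

## Working session

There is one attempt and no reset: what is moved stays moved. The work goes in short steps, Python scripts to look and compute and a tool call to move; the robot and the scene stay as the last step left them, time stands still between calls to the robot, and variables do not carry over. Pictures are saved under pics/ and viewed, and the job is handed in when it is done.

Besides the shell and the picture viewer there is one more tool, called after ">>>" in YAML: its name, and indented under it one key for each argument. move_arm: Moves the arm, as the interface text tells. Its arguments: {"type":"object","properties":{"increments":{"type":"array"},"newtons":{"type":"number"}},"required":["increments"]}

```bash
ls; mkdir -p pics; python3 - <<'E'
from station import sensors,get_image,order,ctrl
import cv2
print(ctrl.nose_length); o=sensors.get_obs(); print(o)
for n in ("scene","top"):
    d=get_image(n); cv2.imwrite(f"pics/{n}0.png",d["image"][:,:,::-1]); print(n,d["K"],d["R"],d["t"])
    import pickle; pickle.dump(d,open(f"{n}0.pkl","wb"))
E
```

```text
pics
0.017
{'t': 0.0, 'q': array([-1.31302336e+00,  5.33815865e-02,  1.61430810e+00,  1.49038498e-06,
        1.47598312e+00, -1.19001680e-01]), 'dq': array([ 0.00057827, -0.00035318,  0.00111917, -0.00215169, -0.00069139,
       -0.00101148]), 'effort': array([-7.26049129e-04, -3.93673611e+01, -3.70179999e+01, -1.61053972e-04,
        7.16890165e-03,  1.00311328e-05]), 'tool_pos': array([ 0.22980048, -0.58058613,  0.24703923]), 'tool_rot': array([-3.08397161e+00, -5.87952886e-01,  2.24062540e-04]), 'contact_force': array([-0.07015359, -0.36990442, -0.05213831]), 'wrist_torque': array([0.00198456, 0.05698322, 0.01816692]), 'opening': 0.08554037572444034}
scene [[586.80845351   0.         317.28477383]
 [  0.         586.80845351 243.23024762]
 [  0.           0.           1.        ]] [[ 0.23339973  0.97206467 -0.02479594]
 [ 0.5186138  -0.14601254 -0.84244885]
 [-0.82253528  0.18376782 -0.53820544]] [-0.08138689 -0.15398755  1.97720776]
top [[603.58715936   0.         321.50287639]
 [  0.         603.58715936 245.30427754]
 [  0.           0.           1.        ]] [[-0.00654586 -0.99995928 -0.00621159]
 [-0.99244612  0.00725742 -0.12246643]
 [ 0.12250653  0.00536302 -0.99245322]] [0.0211027  0.42000987 1.63967005]
```

View pics/scene0.png

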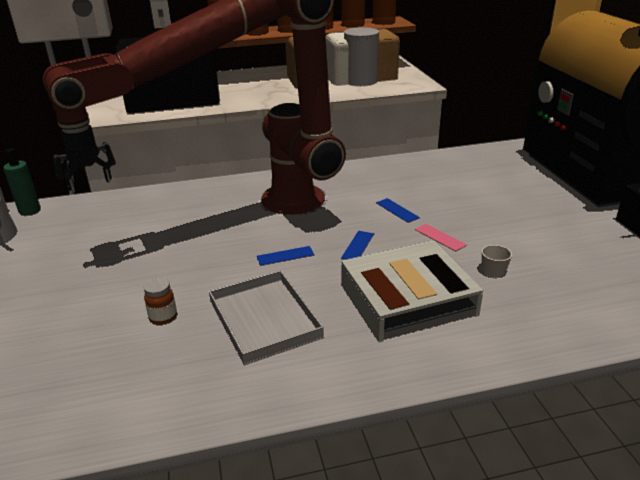

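View pics/top0.png

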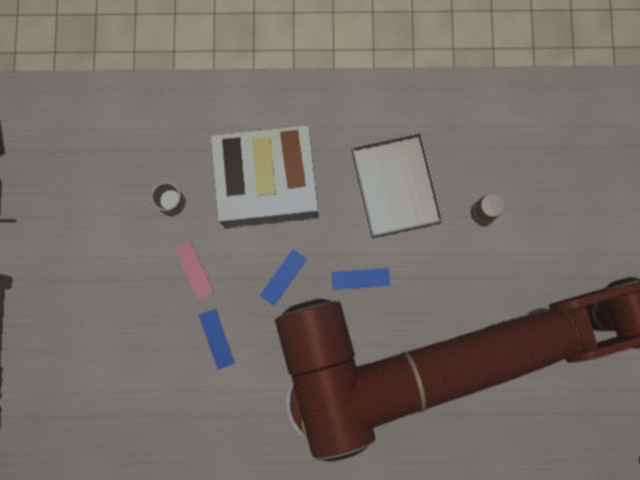

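Three plates lie on the riser. In the top view the near-black one is at (233,167), the pale tan one at (263,167) and the cinnamon one at (292,160). The cinnamon plate, nearest the tray, fits "medium-brown". The blue and pink strips on the table are look-alikes. Next I measure and confirm in a crop.

```bash
cat > h.py <<'E'
import numpy as np,cv2,pickle
def ray(d,uv,z):
    K,R,t=d["K"],d["R"],d["t"]; C=-R.T@t
    v=R.T@np.linalg.inv(K)@np.array([uv[0],uv[1],1.]); return C+v*(z-C[2])/v[2]
def proj(d,X):
    c=d["R"]@np.asarray(X)+d["t"]; p=d["K"]@c; return p[:2]/p[2]
def rect(d,mask,z):
    n,l,s,_=cv2.connectedComponentsWithStats(mask.astype(np.uint8)); i=1+np.argmax(s[1:,4])
    ys,xs=np.where(l==i); P=np.array([ray(d,(x,y),z)[:2] for x,y in zip(xs,ys)],np.float32)
    r=cv2.minAreaRect(P); return r,P.mean(0),s[i],cv2.boxPoints(r)
E
python3 - <<'E'
from h import *
d=pickle.load(open("top0.pkl","rb")); im=d["image"]; 
c=im[110:245,195:455]; cv2.imwrite("pics/crop0.png",cv2.resize(c,None,fx=3,fy=3,interpolation=cv2.INTER_NEAREST)[:,:,::-1])
for u,v in [(292,160),(263,167),(233,167),(215,160),(250,210),(395,185)]: print((u,v),im[v,u])
I=im.astype(int); H=cv2.cvtColor(im,cv2.COLOR_RGB2HSV).astype(int)
roi=np.zeros(im.shape[:2],bool); roi[120:226,205:322]=1
m=roi&(I[...,0]-I[...,2]>40)&(I[...,0]<150)
p=roi&(I[...,0]-I[...,2]>40)&(I[...,0]>=150)
k=roi&(I.sum(2)<180); k[205:]=0
for n,mm in (("mid",m),("pale",p),("dark",k)):
    print(n,rect(d,mm,.083))
# riser top
w=roi&(I.min(2)>140)
w=cv2.morphologyEx((w|m|p|k).astype(np.uint8),cv2.MORPH_CLOSE,np.ones((5,5)))
print("riser",rect(d,w,.08))
E
```

```text
(292, 160) [102  69  51]
(263, 167) [157 153 107]
(233, 167) [57 54 50]
(215, 160) [156 161 155]
(250, 210) [157 162 164]
(395, 185) [159 158 150]
mid (((0.6514900922775269, 0.09577735513448715), (0.1540214717388153, 0.04511314257979393), 7.3681416511535645), array([0.65153164, 0.09550538], dtype=float32), array([281, 131,  23,  56, 901], dtype=int32), array([[0.57222253, 0.10827149],
       [0.578008  , 0.06353086],
       [0.73075765, 0.08328322],
       [0.7249722 , 0.12802385]], dtype=float32))
pale (((0.6323581337928772, 0.17437171936035156), (0.15500551462173462, 0.047011785209178925), 6.11644172668457), array([0.6328226, 0.1749626], dtype=float32), array([252, 137,  22,  58, 937], dtype=int32), array([[0.5527921 , 0.18948594],
       [0.5578011 , 0.14274177],
       [0.7119242 , 0.1592575 ],
       [0.70691514, 0.20600167]], dtype=float32))
dark (((0.6318060159683228, 0.25606775283813477), (0.15184633433818817, 0.04448343440890312), 5.624424457550049), array([0.6326648 , 0.25639594], dtype=float32), array([223, 139,  21,  56, 863], dtype=int32), array([[0.5540685 , 0.27076137],
       [0.5584282 , 0.2264921 ],
       [0.7095435 , 0.24137414],
       [0.7051838 , 0.2856434 ]], dtype=float32))
riser (((0.6142247915267944, 0.1744026243686676), (0.23492661118507385, 0.2671160101890564), 5.73070764541626), array([0.6129313 , 0.17461841], dtype=float32), array([ 211,  126,  106,   94, 8307], dtype=int32), array([[0.48401237, 0.29556406],
       [0.5106847 , 0.02978305],
       [0.7444372 , 0.05324119],
       [0.71776485, 0.3190222 ]], dtype=float32))
```

View pics/crop0.png

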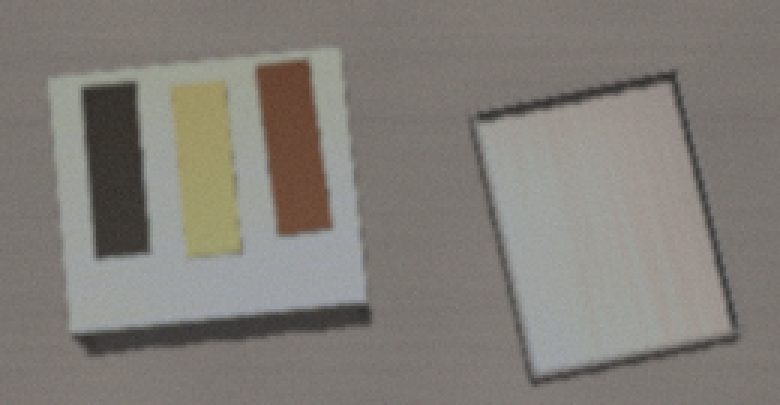

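```bash
python3 - <<'E'
from h import *
d=pickle.load(open("top0.pkl","rb")); s=pickle.load(open("scene0.pkl","rb"))
c=np.array([[352.3,149],[420,134],[441,221.7],[372.7,237.3]])
P=np.array([ray(d,x,.035)[:2] for x in c]); print(P,P.mean(0))
print([np.linalg.norm(P[i]-P[(i+1)%4]) for i in range(4)])
e=P[0]-P[3]+P[1]-P[2]; ty=np.degrees(np.arctan2(e[1],e[0])); print("tray yaw",ty)
I=im=s["image"][:,:,::-1].copy(); it=d["image"][:,:,::-1].copy()
def box(ctr,L,W,yaw,z,col):
    a=np.radians(yaw); R=np.array([[np.cos(a),-np.sin(a)],[np.sin(a),np.cos(a)]])
    q=[np.r_[np.array(ctr)+R@np.array([sx*L/2,sy*W/2]),z] for sx,sy in((1,1),(1,-1),(-1,-1),(-1,1))]
    for D,img in((s,im),(d,it)):
        pts=(np.array([proj(D,x) for x in q])*16).round().astype(int)
        cv2.polylines(img,[pts],True,col,1,cv2.LINE_AA,4)
box((.6515,.0957),.16,.05,7.4,.083,(0,255,0))
box((.6142,.1744),.24,.27,5.73,.08,(255,0,0))
box(P.mean(0),.26,.2,ty,.035,(0,0,255))
cv2.imwrite("pics/ov_s.png",cv2.resize(im[220:380,190:510],None,fx=2.4,fy=2.4)); cv2.imwrite("pics/ov_t.png",cv2.resize(it[110:250,195:455],None,fx=3,fy=3))
E
```

```text
[[ 0.68992668 -0.06981649]
 [ 0.73158851 -0.2602151 ]
 [ 0.48211352 -0.31138766]
 [ 0.44014788 -0.12265152]] [ 0.58594415 -0.19101769]
[np.float64(0.19490341100777667), np.float64(0.25466919801427773), np.float64(0.1933454105483445), np.float64(0.255305675485288)]
tray yaw 11.767891682425988
```

View pics/ov_s.png

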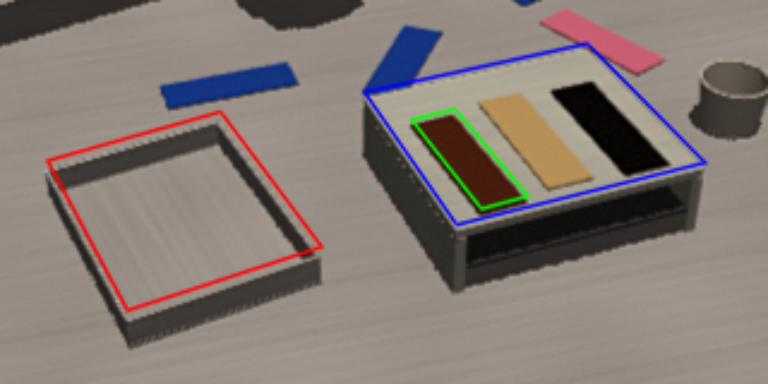

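View pics/ov_t.png

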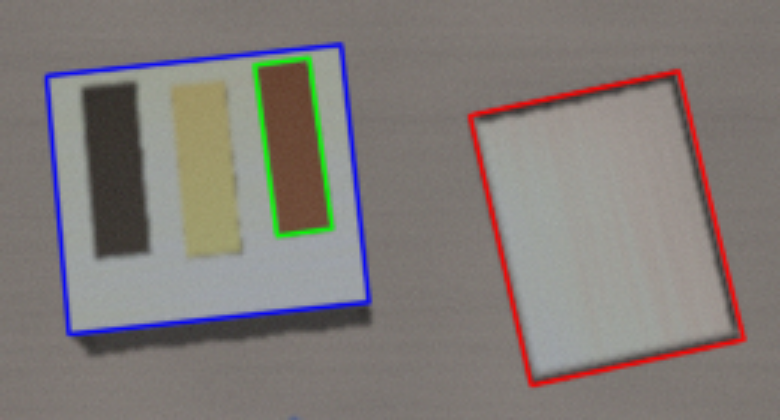

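The crop confirms the cinnamon plate. The sizes fit: plate about 157 x 48 mm, riser 238 x 270 mm, tray 255 x 194 mm. The plate's near end is about 67 mm behind the edge. Now I move over it with the fingers closed.

>>> move_arm:
  increments:
    - [5,-3.6,0,0,0]
    - [10,-7.2,0,0,0]
    - [15,-10.8,0,0,0]
    - [20,-14.4,0,0,0]
    - [25,-18,0,0,0]

```text
t: 0.72
tool_pos: [0.3967, -0.3198, 0.2479]
tool_rot: [-3.086, -0.588, 0.0]
contact_force: [0.4, -0.9, 0.1]
opening: 0.0004
```

>>> move_arm:
  increments:
    - [5,-3.6,0,0,0]
    - [10,-7.2,0,0,0]
    - [15,-10.8,0,0,0]
    - [20,-14.4,0,0,0]
    - [25,-18,0,0,0]

```text
t: 1.35
tool_pos: [0.563, -0.0605, 0.248]
tool_rot: [3.086, 0.589, -0.0]
contact_force: [0.8, -1.1, 0.4]
opening: -0.0001
```

>>> move_arm:
  increments:
    - [5,-3.6,0,5,0]
    - [10,-7.2,0,10,0]
    - [15.6,-11,0,14.2,0]
    - [15.6,-11,0,14.2,0]
    - [15.6,-11,0,14.2,0]

```text
t: 1.98
tool_pos: [0.6667, 0.0974, 0.2474]
tool_rot: [3.135, 0.204, -0.003]
contact_force: [-0.7, -0.4, 0.2]
opening: 0.0
```

```bash
python3 - <<'E'
from station import sensors,get_image,order,ctrl
import cv2,pickle
o=sensors.get_obs(); print({k:o[k] for k in("t","tool_pos","tool_rot","contact_force","opening")},ctrl.nose_length)
for n in ("wrist","scene"):
    d=get_image(n); cv2.imwrite(f"pics/{n}1.png",d["image"][:,:,::-1]); pickle.dump(d,open(f"{n}1.pkl","wb"))
E
```

```text
{'t': 1.975, 'tool_pos': array([0.66669531, 0.09742821, 0.24741183]), 'tool_rot': array([ 3.13456367e+00,  2.04000619e-01, -2.56794344e-03]), 'contact_force': array([-0.66481855, -0.43917128,  0.21186389]), 'opening': 3.5518315688809635e-05} 0.017
```

View pics/wrist1.png

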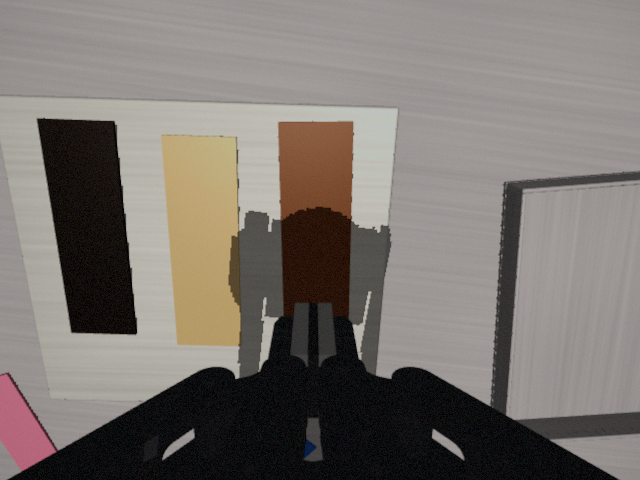

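The wrist view shows the brown plate's far corners at (278,122) and (353,122), and the riser's back-right corner at (397,107). Its front edge is near row 400, mostly hidden. I'll cross-check the metric position.

```bash
python3 - <<'E'
from h import *
d=pickle.load(open("wrist1.pkl","rb"))
for n,u,v,z in [("midfarL",278.5,122,.083),("midfarR",353,122,.083),("palefarL",162,136,.083),("palenearL",177,346,.083),("riser back R",397.5,107.5,.08),("riser front L",50,400,.08),("front at 130",130,401.5,.08),("traycorner in",523,190,.035)]:
    print(n,ray(d,(u,v),z))
E
```

```text
midfarL [0.73089858 0.12845327 0.083     ]
midfarR [0.73728154 0.07963182 0.083     ]
palefarL [0.7118712 0.2046136 0.083    ]
palenearL [0.55220853 0.18974001 0.083     ]
riser back R [0.75013122 0.05164314 0.08      ]
riser front L [0.48503806 0.29361318 0.08      ]
front at 130 [0.49213741 0.22772743 0.08      ]
traycorner in [ 0.70159837 -0.06981405  0.035     ]
```

>>> move_arm:
  increments:
    - [0,0,5,0,0]
    - [0,0,10,0,0]
    - [0,0,13.5,0,0]
    - [0,0,14.2,0,0]
    - [0,0,14.2,0,0]
  newtons: 40

```text
t: 2.7
tool_pos: [0.6673, 0.0964, 0.1074]
tool_rot: [3.135, 0.201, 0.002]
contact_force: [-0.1, 0.4, 0.0]
opening: -0.0001
```

>>> move_arm:
  increments:
    - [0,0,0.2,0,0]
    - [0,0,0.4,0,0]
    - [0,0,0.4,0,0]

```text
t: 3.08
tool_pos: [0.6673, 0.0973, 0.103]
tool_rot: [3.135, 0.203, 0.002]
contact_force: [-1.1, -0.2, -0.7]
opening: 0.0004
```

>>> move_arm:
  increments:
    - [0,0,0.1,0,0]
    - [0,0,0.2,0,0]
    - [0,0,0.2,0,0]

```text
t: 3.45
tool_pos: [0.667, 0.0973, 0.1002]
tool_rot: [-3.135, -0.202, 0.0]
contact_force: [-0.3, -0.2, -0.4]
opening: 0.0002
```

>>> move_arm:
  increments:
    - [0,0,0.1,0,0]
    - [0,0,0.1,0,0]
    - [0,0,0.1,0,0]

```text
t: 3.82
tool_pos: [0.6673, 0.0973, 0.1001]
tool_rot: [3.135, 0.203, 0.001]
contact_force: [-1.4, 0.2, 4.0]
opening: 0.0001
```

>>> move_arm:
  increments:
    - [0,0,0.1,0,0]
    - [0,0,0.1,0,0]
    - [0,0,0.1,0,0]

```text
t: 4.2
tool_pos: [0.6678, 0.0973, 0.1001]
tool_rot: [3.135, 0.202, 0.003]
contact_force: [-2.7, 0.2, 9.0]
opening: 0.0
```

>>> move_arm:
  increments:
    - [-0.6,0,0.05,0,0]
    - [-1.3,0,0.05,0,0]
    - [-2.0,0,0.05,0,0]
    - [-2.7,0,0.05,0,0]
    - [-3.4,0,0.05,0,0]

```text
t: 4.82
tool_pos: [0.6354, 0.0929, 0.1001]
tool_rot: [3.135, 0.202, 0.01]
contact_force: [2.5, -0.3, 6.5]
opening: 0.0002
```

```bash
cat > look.py <<'E'
import sys
from station import sensors,get_image,order,ctrl
from h import *
tag=sys.argv[1]
o=sensors.get_obs(); print(o["t"],o["tool_pos"],o["contact_force"],o["opening"],ctrl.nose_length)
for n in sys.argv[2:]:
    d=get_image(n); pickle.dump(d,open(f"{n}{tag}.pkl","wb")); im=d["image"][:,:,::-1]
    if n=="scene": im=cv2.resize(im[200:380,190:510],None,fx=2.4,fy=2.4)
    if n=="top": im=cv2.resize(im[110:290,195:455],None,fx=3,fy=3)
    cv2.imwrite(f"pics/{n}{tag}.png",im)
E
python3 look.py 2 wrist scene
```

```text
4.825 [0.63539723 0.09293566 0.10005309] [ 2.48433037 -0.2860791   6.51825566] 0.00016437196708546563 0.017
```

View pics/scene2.png

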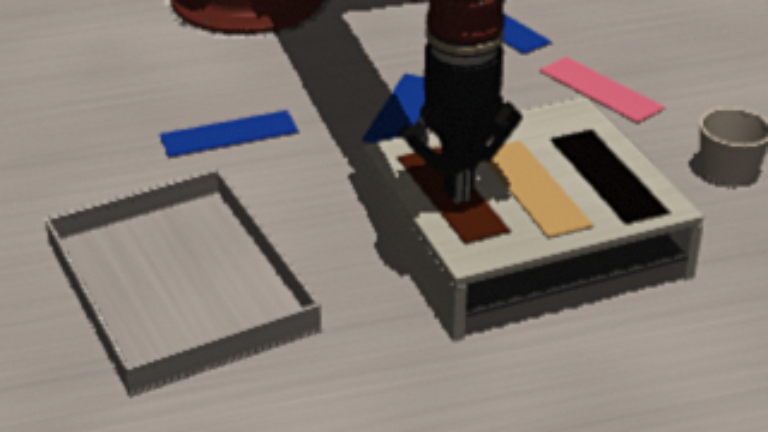

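View pics/wrist2.png

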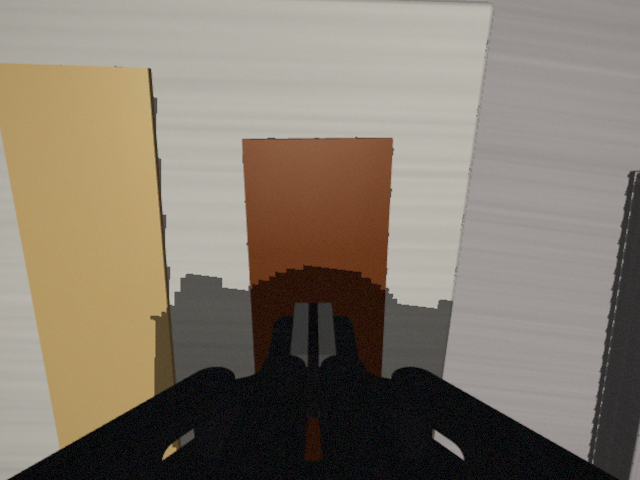

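The plate follows: its far edge is at wrist row 139, columns 243 to 392, still square to the tool and clear of the pale plate. I continue dragging.

>>> move_arm:
  increments:
    - [-0.7,0,0.05,0,0]
    - [-1.4,0,0.05,0,0]
    - [-2.1,0,0.05,0,0]
    - [-2.8,0,0.05,0,0]
    - [-3.5,0,0.05,0,0]

```text
t: 5.55
tool_pos: [0.6012, 0.0884, 0.1]
tool_rot: [3.135, 0.202, 0.012]
contact_force: [1.9, 0.4, 7.3]
opening: -0.0
```

>>> move_arm:
  increments:
    - [-0.7,0,0.0,0,0]
    - [-1.4,0,0.0,0,0]
    - [-2.1,0,0.0,0,0]
    - [-2.8,0,0.0,0,0]
    - [-2.8,0,0.0,0,0]

```text
t: 6.18
tool_pos: [0.5729, 0.0848, 0.1]
tool_rot: [3.135, 0.202, 0.009]
contact_force: [-0.5, -0.4, 10.5]
opening: 0.0002
```

```bash
python3 look.py 3 wrist
python3 - <<'E'
from h import *
d=pickle.load(open("wrist2.pkl","rb"))
for u,v in ((243,139),(392,139)): print(ray(d,(u,v),.083))
E
```

```text
6.175 [0.57285885 0.0847807  0.10001642] [-0.4675023  -0.37169093 10.46868117] 0.0001672144800956077 0.017
[0.69981581 0.12428645 0.083     ]
[0.70613383 0.07553593 0.083     ]
```

View pics/wrist3.png

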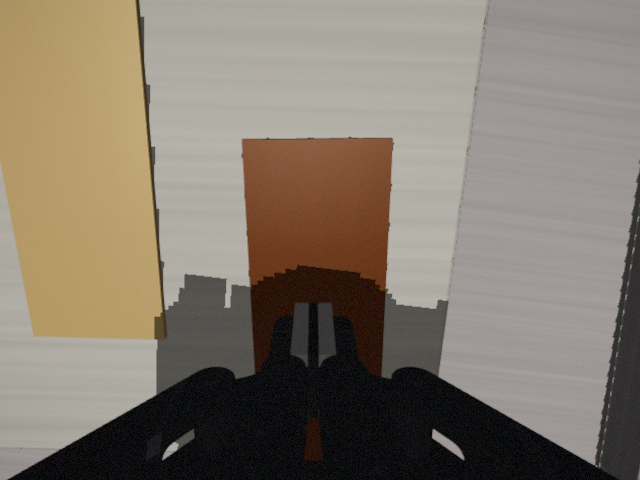

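>>> move_arm:
  increments:
    - [-0.7,0,0,0,0]
    - [-1.4,0,0,0,0]
    - [-2.1,0,0,0,0]
    - [-2.8,0,0,0,0]
    - [-2.8,0,0,0,0]

```text
t: 6.85
tool_pos: [0.5452, 0.0812, 0.1]
tool_rot: [3.135, 0.202, 0.009]
contact_force: [0.9, 0.1, 9.6]
opening: -0.0003
```

>>> move_arm:
  increments:
    - [0,0,-0.3,0,0]
    - [0,0,-1,0,0]
    - [0,0,-4,0,0]
    - [0,0,-8,0,0]
    - [0,0,-8,0,0]

```text
t: 7.48
tool_pos: [0.5453, 0.0813, 0.1813]
tool_rot: [3.135, 0.203, 0.011]
contact_force: [0.5, -0.5, 0.7]
opening: 0.0002
```

```bash
python3 look.py 4 wrist scene
```

```text
7.475 [0.54525023 0.0812584  0.18134407] [ 0.50384852 -0.45593438  0.65137216] 0.0001693673989273417 0.017
```

View pics/wrist4.png

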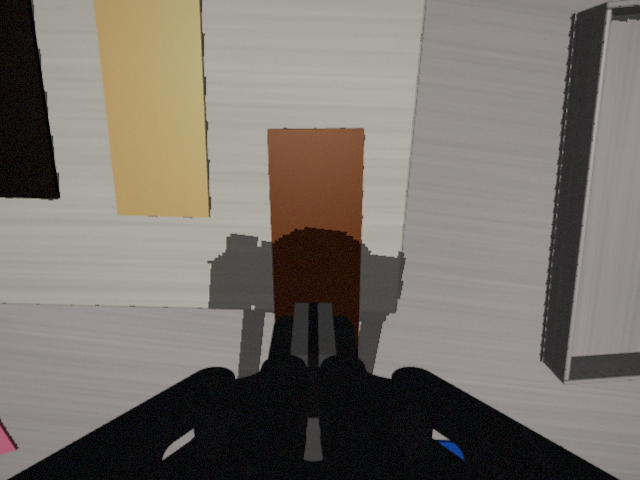

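View pics/scene4.png

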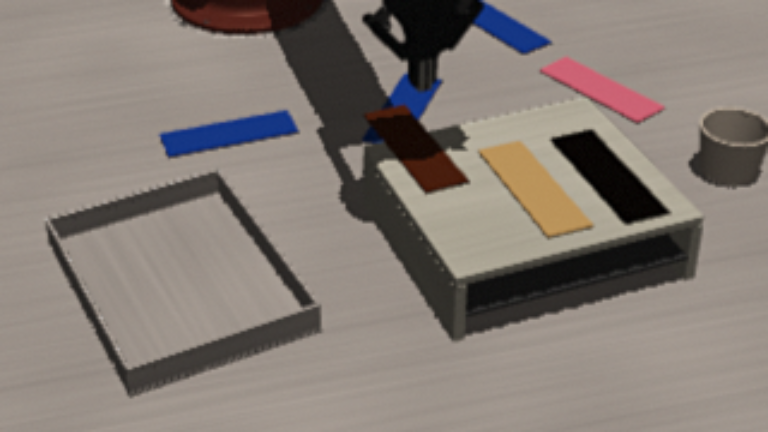

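The plate now overhangs, flat. In the wrist view its far edge is at (268,128) to (364,128), and the riser's front edge runs (0,303) to (209,308) to (395,312).

```bash
python3 - <<'E'
from h import *
d=pickle.load(open("wrist4.pkl","rb"))
L=ray(d,(268,128.5),.083);R=ray(d,(364,128.5),.083)
a=ray(d,(0,303),.08);b=ray(d,(209,308),.08);print(L,R,a,b,ray(d,(395,312),.08))
e=(L-R)[:2]; yaw=np.arctan2(-e[0],e[1]); print("W",np.linalg.norm(e),"yaw",np.degrees(yaw))
u=np.array([np.cos(yaw),np.sin(yaw)]); m=(L+R)[:2]/2; near=m-.16*u
ev=(a-b)[:2];ev/=np.linalg.norm(ev); n=np.array([ev[1],-ev[0]]); print("edge yaw",np.degrees(np.arctan2(n[1],n[0])))
print("near",near,"overhang",-(near-b[:2])@n)
g=near+.029*u; print("grip",g,"edge x",(g-b[:2])@n)
T=np.array([0.54525,0.08126]); dl=g-T
print("tool dx",dl@u,"dy",dl@np.array([u[1],-u[0]]))
E
```

```text
[0.60952854 0.11253042 0.083     ] [0.61587483 0.06360945 0.083     ] [0.48959837 0.26037799 0.08      ] [0.50219822 0.13758651 0.08      ] [0.51379536 0.02746964 0.08      ]
W 0.04933088750662686 yaw 7.391446106821003
edge yaw 5.858713741435817
near [0.45403122 0.06748633] overhang 0.055070931265292465
grip [0.48279024 0.07121711] edge x -0.02608130725408684
tool dx -0.06323273204943379 dy 0.0019241475065322788
```

>>> move_arm:
  increments:
    - [-6.3,0.2,0,0,7.5]
    - [-6.3,0.2,0,0,7.5]
    - [-6.3,0.2,3,0,7.5]
    - [-6.3,0.2,6,0,7.5]
    - [-6.3,0.2,6,0,7.5]

```text
t: 8.2
tool_pos: [0.4787, 0.0711, 0.1139]
tool_rot: [-3.135, -0.202, 0.011]
contact_force: [-0.2, 0.4, 0.4]
opening: 0.0751
```

```bash
python3 look.py 5 wrist top
```

```text
8.2 [0.47869054 0.07114845 0.11394864] [-0.18954009  0.41938526  0.42997772] 0.07511379798836058 0.017
```

View pics/wrist5.png

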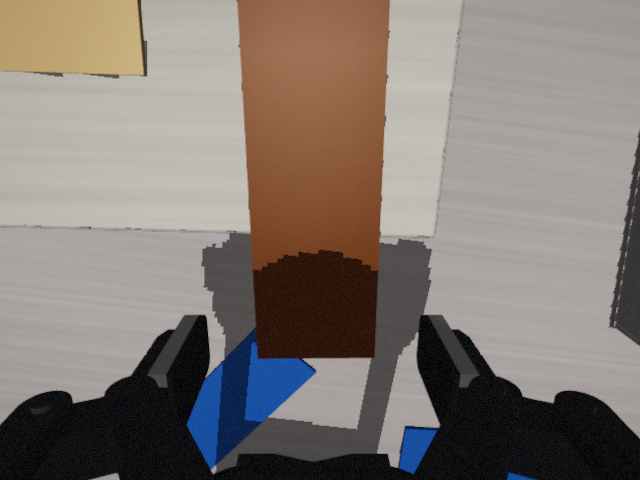

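View pics/top5.png

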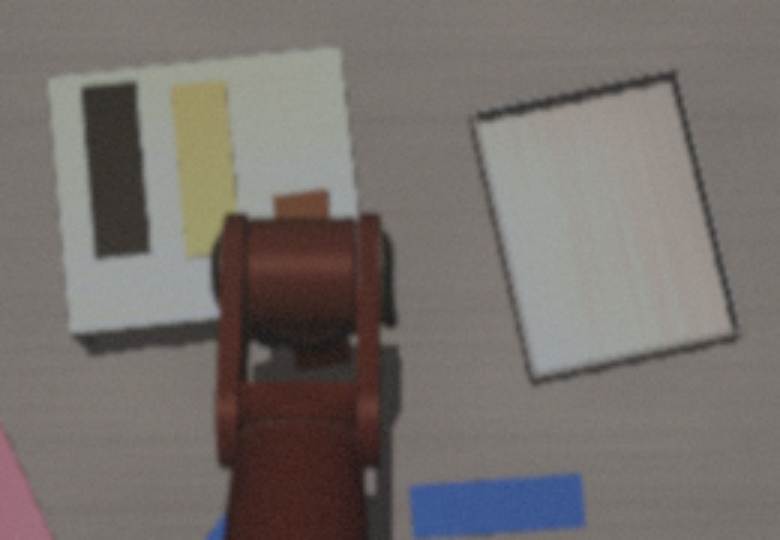

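```bash
python3 - <<'E'
from h import *
from station import sensors
d=pickle.load(open("wrist5.pkl","rb"))
L=ray(d,(258,358),.083);R=ray(d,(376,357),.083);print(L,R,(L+R)/2)
print(ray(d,(0,226),.08),ray(d,(435,236),.08)); print(proj(d,[.4787,.0711,.1139]))
print(sensors.get_obs()["tool_pos"],sensors.get_obs()["t"])
E
```

```text
[0.45116625 0.09105195 0.083     ] [0.45818395 0.04106506 0.083     ] [0.4546751 0.0660585 0.083    ]
[0.49581605 0.19680161 0.08      ] [0.51375891 0.02690783 0.08      ]
[312.31454839 347.53436087]
[0.48114583 0.07115486 0.11740966] 8.3
```

>>> move_arm:
  increments:
    - [0,0,1.2,0,7.5]
    - [0,0,2.4,0,7.5]
    - [0,0,3.0,0,7.5]
    - [0,0,3.0,0,7.5]

```text
t: 8.8
tool_pos: [0.4802, 0.0711, 0.0865]
tool_rot: [-3.135, -0.202, 0.003]
contact_force: [-0.1, -0.2, 0.8]
opening: 0.075
```

```bash
python3 look.py 6 wrist scene
```

```text
8.8 [0.48024425 0.07110536 0.08646569] [-0.14211093 -0.22156605  0.84374172] 0.07500520302310944 0.017
```

View pics/wrist6.png

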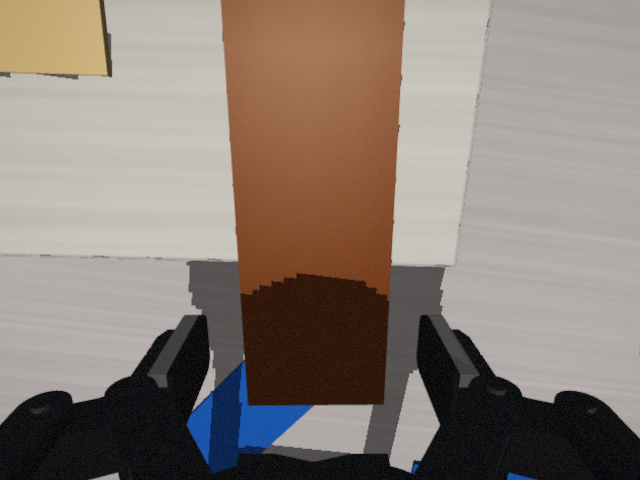

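View pics/scene6.png

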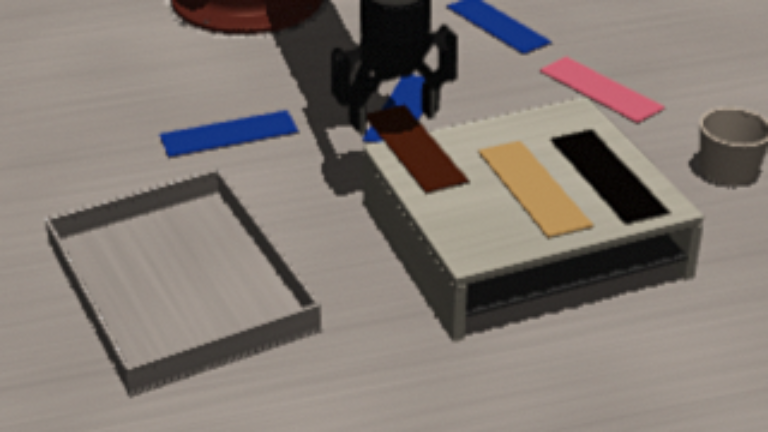

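The fingers straddle the overhang (plate edges at columns 245 and 385, pads at 205 and 420). Closing now.

>>> move_arm:
  increments:
    - [0,0,0,0,5.5]
    - [0,0,0,0,4.5]
    - [0,0,0,0,4.5]
    - [0,0,0,0,4.5]
  newtons: 50

```text
t: 9.4
tool_pos: [0.4812, 0.0711, 0.0879]
tool_rot: [3.135, 0.203, 0.002]
contact_force: [-1.0, -0.5, 2.1]
opening: 0.0479
```

>>> move_arm:
  increments:
    - [0,0,-0.5,0,4.5]
    - [0,0,-1.5,0,4.5]
    - [0,0,-2,0,4.5]
    - [0,0,-2,0,4.5]

```text
t: 9.9
tool_pos: [0.4813, 0.0711, 0.1081]
tool_rot: [3.135, 0.202, 0.002]
contact_force: [0.4, 0.5, -2.3]
opening: 0.0476
```

```bash
python3 look.py 7 wrist scene
```

```text
9.9 [0.48127233 0.07111336 0.10805313] [ 0.35743081  0.52366333 -2.28302359] 0.047628606490886294 0.017
```

View pics/wrist7.png

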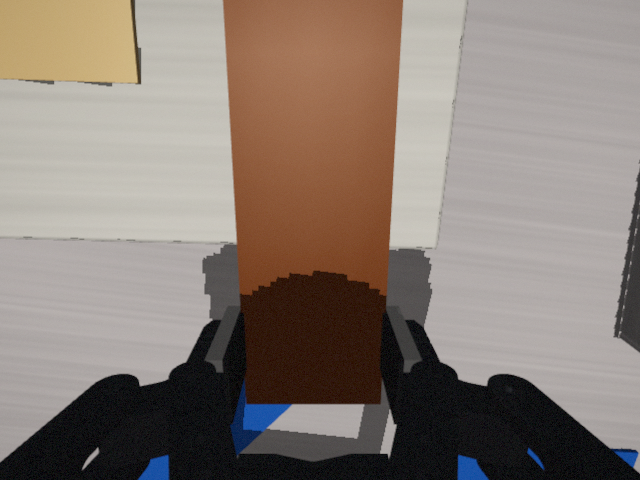

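View pics/scene7.png

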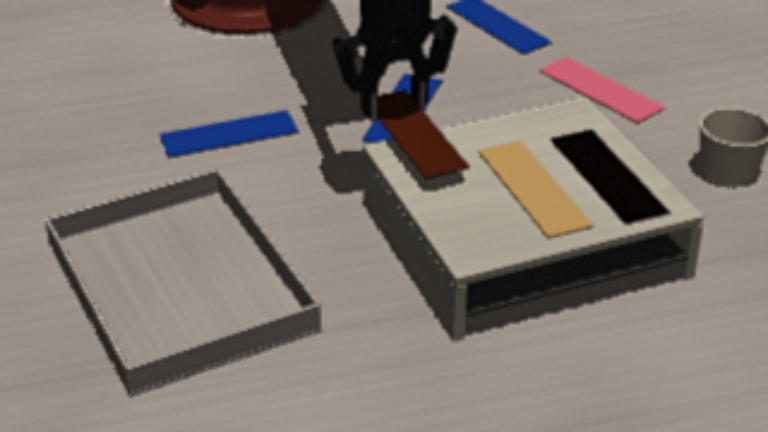

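It lifted level: in the scene view the plate is off the riser with a shadow beneath, opening 47.6 mm. I lift on and carry it over the tray.

>>> move_arm:
  increments:
    - [0,0,-2,0,4.5]
    - [0,0,-4.5,0,4.5]
    - [0,0,-7,0,4.5]
    - [0,0,-8,0,4.5]
    - [0,0,-8,0,4.5]

```text
t: 10.62
tool_pos: [0.481, 0.0711, 0.1875]
tool_rot: [3.135, 0.202, 0.001]
contact_force: [0.3, -0.1, -1.3]
opening: 0.048
```

>>> move_arm:
  increments:
    - [0,2,0,0,4.5]
    - [0.4,6,0,-1,4.5]
    - [0.8,10,0,-2,4.5]
    - [1.2,14,0,-3,4.5]
    - [1.5,18,0,-4.4,4.5]

```text
t: 11.25
tool_pos: [0.5182, -0.1065, 0.1853]
tool_rot: [-3.124, -0.324, 0.004]
contact_force: [0.4, 0.7, -0.4]
opening: 0.0475
```

```bash
python3 look.py 8 scene; python3 -c "
from station import sensors
print(sensors.get_obs()['tool_rot'])"
```

```text
11.25 [ 0.51815335 -0.10648559  0.18533281] [ 0.3751352   0.72880328 -0.448543  ] 0.04748102693453355 0.017
[ 3.12256894  0.31970429 -0.00327337]
```

View pics/scene8.png

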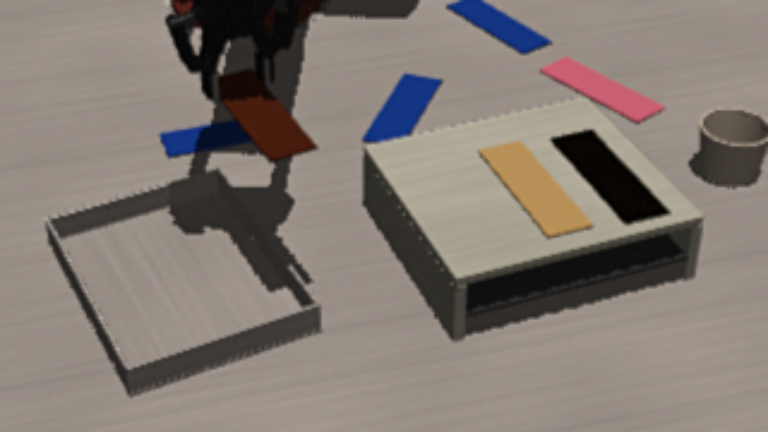

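>>> move_arm:
  increments:
    - [0,4,0,0,4.5]
    - [-0.2,8,0,0,4.5]
    - [-0.2,9.7,0,0,4.5]
    - [-0.2,9.7,2,0,4.5]
    - [-0.2,9.7,5,0,4.5]

```text
t: 11.92
tool_pos: [0.5366, -0.1997, 0.1359]
tool_rot: [-3.124, -0.323, -0.001]
contact_force: [-0.5, -0.2, -0.4]
opening: 0.0478
```

```bash
python3 look.py 9 wrist scene
```

```text
11.925 [ 0.53664347 -0.19972233  0.13586937] [-0.47508586 -0.19649879 -0.42156461] 0.047780541146894735 0.017
```

View pics/wrist9.png

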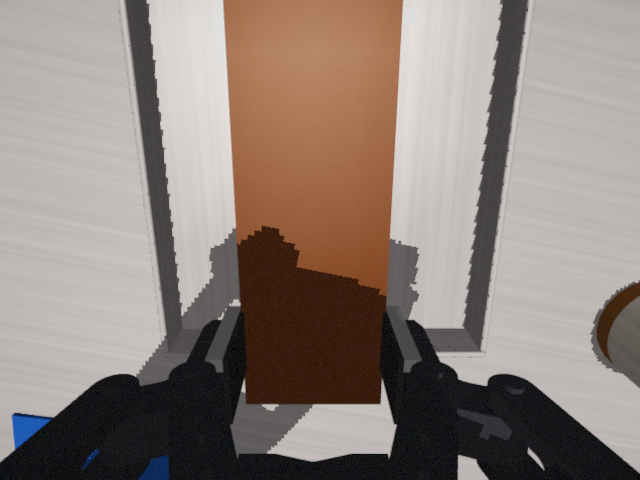

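View pics/scene9.png

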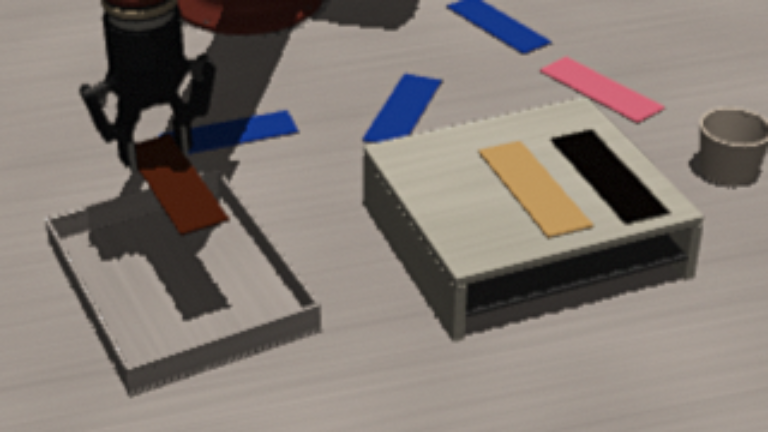

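The plate is level over the tray, centred between its walls in the wrist view, with the near rim corners at (165,352) and (485,355). I check the clearance to the near wall.

```bash
python3 - <<'E'
from h import *
d=pickle.load(open("wrist9.pkl","rb"))
a=ray(d,(161,352),.035);b=ray(d,(486,357),.035);print(a,b,np.linalg.norm(a-b)); m=(a+b)[:2]/2
u=np.array([.979,.203]); T=np.array([.5366,-.1997]); print("TCP ahead of near wall",(T-m)@u,"lat",(T-m)@np.array([.203,-.979]))
print("plate near",ray(d,(247,404),.13),ray(d,(381,404),.13))
E
```

```text
[ 0.45286725 -0.12183857  0.035     ] [ 0.49055597 -0.31881283  0.035     ] 0.20054750053544596
TCP ahead of near wall 0.0677127505565607 lat -0.007020216693686286
plate near [ 0.50447001 -0.18150347  0.13      ] [ 0.51474691 -0.23047594  0.13      ]
```

>>> move_arm:
  increments:
    - [0.9,0.7,3,0,4.5]
    - [0.9,0.7,6,0,4.5]
    - [0.9,0.7,9,0,4.5]
    - [0.9,0.7,11,0,4.5]
    - [0.9,0.7,11.3,0,4.5]

```text
t: 12.65
tool_pos: [0.5459, -0.2047, 0.0228]
tool_rot: [-3.123, -0.323, 0.004]
contact_force: [-0.4, 0.3, 0.1]
opening: 0.0478
```

>>> move_arm:
  increments:
    - [0,0,0,0,4.5]
    - [0,0,0.1,0,4.5]
    - [0,0,0.1,0,4.5]

```text
t: 13.02
tool_pos: [0.5476, -0.2062, 0.0244]
tool_rot: [3.124, 0.322, 0.002]
contact_force: [0.4, 0.5, -1.2]
opening: 0.0479
```

>>> move_arm:
  increments:
    - [0,0,0.2,0,4.5]
    - [0,0,0.4,0,4.5]
    - [0,0,0.4,0,4.5]

```text
t: 13.4
tool_pos: [0.5467, -0.2057, 0.0189]
tool_rot: [-3.125, -0.323, 0.001]
contact_force: [-0.5, -0.1, -1.3]
opening: 0.0477
```

>>> move_arm:
  increments:
    - [0,0,0.1,0,4.5]
    - [0,0,0.2,0,4.5]
    - [0,0,0.2,0,4.5]

```text
t: 13.78
tool_pos: [0.547, -0.2059, 0.0185]
tool_rot: [-3.125, -0.323, 0.001]
contact_force: [-4.4, 1.4, 6.3]
opening: 0.048
```

Floor contact at TCP z about 0.0185. I ease off 1 mm and release.

>>> move_arm:
  increments:
    - [0,0,-0.1,0,4.5]
    - [0,0,-0.1,0,5.2]
    - [0,0,-0.1,0,5.8]
    - [0,0,-0.1,0,7]
    - [0,0,-0.1,0,7.5]

```text
t: 14.4
tool_pos: [0.5469, -0.2058, 0.0182]
tool_rot: [-3.125, -0.323, 0.0]
contact_force: [0.5, -0.0, -0.2]
opening: 0.0753
```

```bash
python3 look.py 10 wrist scene
```

```text
14.4 [ 0.54694659 -0.20584345  0.01822961] [ 0.48659335 -0.03405115 -0.18069397] 0.07530430076741747 0.017
```

View pics/wrist10.png

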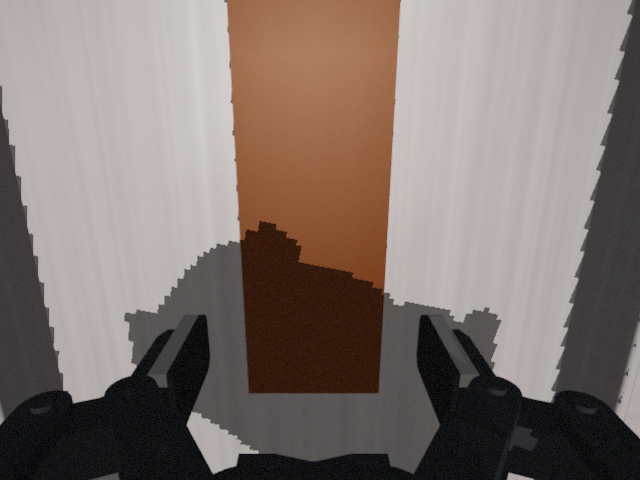

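View pics/scene10.png

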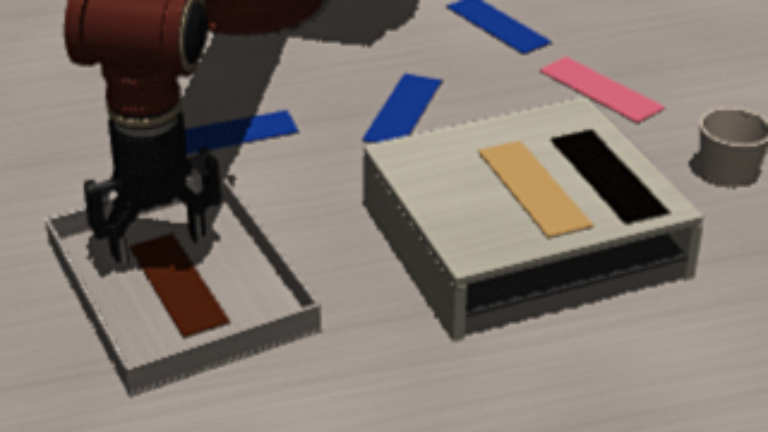

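The plate lies flat in the tray and is released. Now I go straight up and back out of the camera's way.

>>> move_arm:
  increments:
    - [0,0,-2,0,7.5]
    - [0,0,-6,0,7.5]
    - [0,0,-12,0,7.5]
    - [0,0,-18,0,7.5]
    - [0,0,-18,0,7.5]

```text
t: 15.12
tool_pos: [0.5506, -0.2077, 0.2078]
tool_rot: [3.116, 0.322, 0.02]
contact_force: [-0.4, -0.2, -0.1]
opening: 0.0746
```

>>> move_arm:
  increments:
    - [-2,5,0,0,7.5]
    - [-4,10,0,0,7.5]
    - [-6,16,0,0,7.5]
    - [-8,21,0,0,7.5]
    - [-8,21,0,0,7.5]

```text
t: 15.75
tool_pos: [0.51, -0.4309, 0.1981]
tool_rot: [3.126, 0.315, -0.001]
contact_force: [0.0, 0.5, -0.4]
opening: 0.0749
```

```bash
python3 look.py 11 top scene; python3 - <<'E'
from h import *
a=pickle.load(open("scene0.pkl","rb"))["image"].astype(int); b=pickle.load(open("scene11.pkl","rb"))["image"].astype(int)
D=abs(a-b).sum(2)
for n,(x0,x1,y0,y1) in {"pale":(388,440,255,302),"dark":(418,470,250,296),"cup":(478,514,244,280),"jar":(140,180,276,326)}.items(): print(n,(D[y0:y1,x0:x1]>60).mean())
d=pickle.load(open("top11.pkl","rb")); I=d["image"].astype(int)
m=(I[...,0]-I[...,2]>40)&(I[...,0]<150); m[:,:350]=0;m[:,445:]=0; m[:130]=0;m[240:]=0
r=rect(d,m,.007); print(r)
c=np.array(r[0][0])-[.587,-.191]; t=np.radians(11.8); print("in tray",c@[np.cos(t),np.sin(t)],c@[-np.sin(t),np.cos(t)])
E
```

```text
15.75 [ 0.51001048 -0.43094702  0.19809793] [ 0.0483585   0.46187956 -0.40203814] 0.07487245979007007 0.017
pale 0.10310965630114566
dark 0.0
cup 0.0
jar 0.2425
(((0.5946009755134583, -0.1932770013809204), (0.154739111661911, 0.045170340687036514), 11.864913940429688), array([ 0.5944452, -0.1932399], dtype=float32), array([383, 157,  27,  56, 852], dtype=int32), array([[ 0.5142408 , -0.18708193],
       [ 0.52352804, -0.23128721],
       [ 0.67496115, -0.19947207],
       [ 0.6656739 , -0.15526679]], dtype=float32))
in tray 0.006974709260463893 -0.0037832518785966543
```

View pics/top11.png

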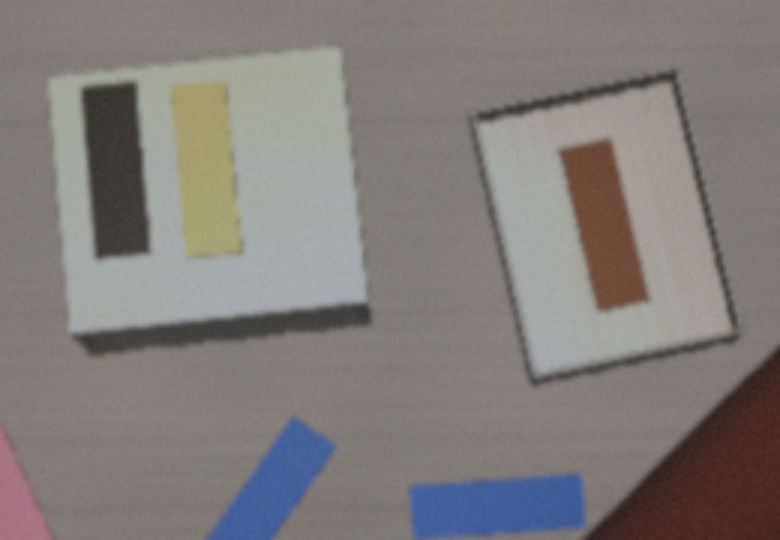

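View pics/scene11.png

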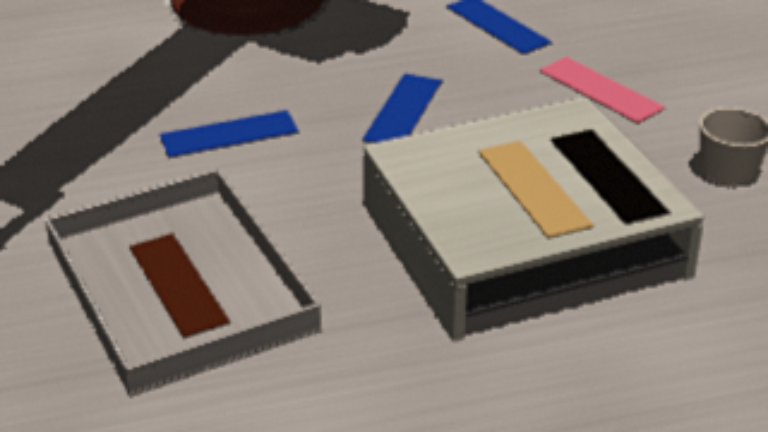

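The jar area differs by 24%. The arm or its shadow is probably over it, so I check.

```bash
python3 - <<'E'
from h import *
a=pickle.load(open("scene0.pkl","rb"))["image"]; b=pickle.load(open("scene11.pkl","rb"))["image"]
cv2.imwrite("pics/jar.png",cv2.resize(np.hstack([a[150:350,60:230],b[150:350,60:230]]),None,fx=2.2,fy=2.2)[:,:,::-1])
E
```

```text
(no output)
```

View pics/jar.png

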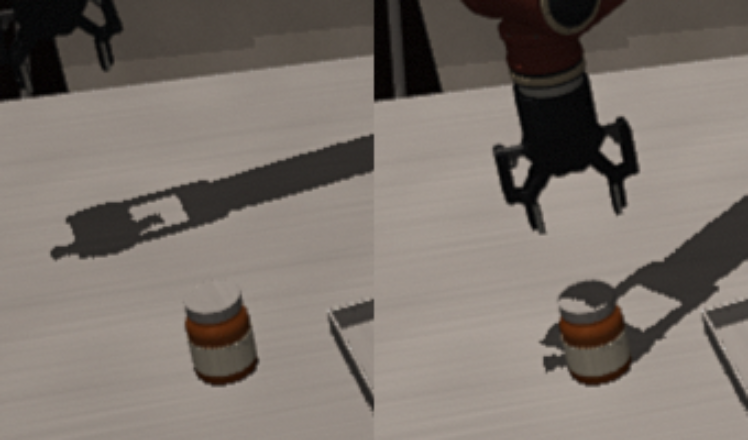

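The jar hasn't moved; only the arm's shadow falls on it, and the gripper is well clear of it. Handing in.

```bash
python3 -c "
from station import order
print(order.finish_job())"
```

```text
the job is handed in; nothing more can be done
None
```

I dragged the medium-brown plate about 123 mm along the riser with closed fingertips pressing at about 6 to 10 N, which left about 55 mm overhanging. I then pinched it by that end (opening 48 mm), lifted it level about 100 mm, laid it in the tray and let go. The job was handed in at about 16 s of the 48 s allowed, and no verdict was reported.

- **Plate in the tray:** its centre measures about 7 mm (x) and -4 mm (y) from the tray centre, and its yaw matches the tray's. It looks flat in the tray in both camera views, and the gripper touches nothing.
- **Bystanders:** the near-black plate and the cup show no pixel change in the scene view. The jar's image changed by 24% and the pale plate's by 10%. I put the jar's change down to the arm's shadow, and the pale plate's to the brown plate having left the area I compared. Both look unmoved in the pictures, but I did not remeasure their positions.
- **Disagreements:** the scene view sat a few millimetres off the top view, and the wrist camera put the plate about 3 mm farther forward. Both were well within the margins.

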